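# Feed two ball bearings through a gate into the loading lane

## Robot

A 6-joint arm with a two-finger parallel gripper is mounted at the origin on a cart in front of the work surface, level with it; the furniture and walls round the work are solid. World frame = base frame: x ahead of the robot, y to its left, z up, the work surface at z = 0. Lengths are in mm, angles in rad, forces in N, time in s.
With the tool pointing down it reaches from about 325 to 850 mm from the base axis. Payload 4.4 kg.
Tool frame: the origin (TCP) lies on the centre line of the jaws, within the pads' length; the fingertips stand 17 mm ahead of it and the grasp point (between the pads) lies 2 mm behind it; z points along the fingers, y is the line along which they close (so a half turn about z gives the same grasp; the last joint's range is limited). The gripper opens to 94 mm and grips with 3 to 60 N. Pads are 16 mm wide; open, the fingers measure 119 mm over their backs; the gripper's body (75 mm by 177 mm) begins 78 mm behind the grasp point.
Start: joints at [-1.488, 0.207, 1.542, -0, 1.393, -0.15], TCP at [133.201, -559.361, 222.447] pointing down, gripper open.
Joint ranges: [-2.73, 2.73], [-0.86, 2.22], [0.23, 2.46], [-1.11, 4.25], [0.08, 2.63], [-2.82, 2.82]. Speed limits (rad/s): [2.79, 2.79, 3.14, 3.14, 3.14, 3.14].

## Interface

Orientations are given as a unit quaternion [x, y, z, w].
In Python, from workcell import sense, snapshot, calibration, job_done, spot_in, trace, mark_of gives the robot as it stands.
- The arm moves only by the tool jog_arm, never from a script. Its argument "moves" is a list of rows, each an object of numbers: "gripper": the closure, from -1 (fully open) to 1 (shut); "dx", "dy", "dz": the shift along the tool's x, y, z in cm; "ax", "ay", "az": the turn, a rotation vector about the tool's x, y, z in rad. In form: [{"gripper": .., "dx": .., "dy": .., "dz": .., "ax": .., "ay": .., "az": ..}, ...]. A call has 1 to 10 rows; each row is the pose to reach, as a shift and turn from the pose commanded when the call began, along the tool's axes at that moment; what a row does not reach only later rows make up. A row lasts 1/8 s, in which the tool goes at most 62.5 mm and 10.7 degrees, less where a joint would pass 70% of its speed; a pose out of reach is approached as far as the arm can. A call with a gripper value outside its range is refused whole. The fingers move at their own pace and stop on an object; "force" is the grip in N (left out, the last holds). Time passes only in rows, so rows that repeat a pose let the fingers close. It gives the time, the measured TCP pose, the force, the opening and the grip force at its end, in the units of the state.
- sense(): the state, without advancing time (a new reading comes with each control period).
- snapshot(name): name is "scene" or "top"; returns the picture (400x640x3 uint8, blue, green, red); there is no depth.
- calibration(name): a dict with "vfov" (degrees; the focal length in pixels is half the picture's height over the tangent of half this angle, whatever the lens; pixels are square), "cx", "cy" (the principal point, pixels), "R" (3x3) and "t" (3): a world point X has camera coordinates R X + t. Camera axes: x right, y down, z forward; pixel columns grow to the right and rows downward; lengths in mm; the calibration is good to about 2 mm. A picture is of the moment at which its call begins. calibration takes no time and is no camera call.
- job_done(): hands the job in; it is judged then, once.
Trained networks look in the newest picture that a camera, given by its name, has taken for a name from the list of things; names that differ only in an ending like _2 or _b are one class to them, and where a whole thing is asked for, a point or a joint stands for the part that bears it (a point fixed in the world has none). Each returns a list of dicts, best first, with "score" (0 to 1); they miss things now and then, are a little off and sometimes report something else, mostly with a low value. They report only what shows in the picture. A call takes as long as a camera call. They do not tell look-alikes from the thing itself.
- spot_in(camera, name): "box" ([left, top, right, bottom] in pixels, round what is visible of it).
- trace(camera, name): "region" (400x640 bool, what is visible of it) and "box" ([left, top, right, bottom] in pixels, round what is visible of it).
- mark_of(camera, name): "pixel" ([column, row] in pixels: a listed point, or the origin of a listed thing).
The state is a dict: "time_s": time; "qpos": joint angles; "qvel": joint speeds; "tau": joint torques, N m; "position": TCP position; "ee_rot": TCP orientation; "wrist_force": force on the tool from outside, world axes, zero at the start; "torque": the same for the moment, N m; "width": opening from 0.0 (shut) to 1.0 (fully open); "grasp_force": force on a finger pad.
Only numpy, scipy, OpenCV 4.12 (cv2) and the standard library are available. Lean on these libraries where they do the work, as an engineer would, in place of code of your own. Each camera call takes 0.05 s, during which the arm holds its last target. There are 200 camera calls.

## Task

Sweep the two loose ball bearings on the feed tray one after the other through the narrow gate into the lane, pushing them along the tray with the fingertips, until both lie fully inside the lane in one row up against its end stop. Do not lift the bearings off the tray, and leave the small bush on the tray and the things round the tray where they are.

Things in the scene. Friction and masses are not known exactly. Their poses are not given: they have to be found in the camera images.
- feed_tray: fixed feed tray: grey deck 4 mm thick, dark steel fences to 20 mm above the bench. Origin on the bench top under the middle of the gate; +x along the lane away from the gate, z up. Yard: x -210 to 0 mm, 240 mm wide, flat, with no fence at its sides and rear; from x = -85 mm two fences (8 mm thick) converge at 45 degrees from y = +-114 mm to the gate
- gate (a point): middle of the gate, on the deck (4 mm above the bench; x = y = 0 of the tray). The gate is 58 mm wide, between two round posts 12 mm thick whose tops are 24 mm above the bench
- lane_end (a point): middle of the end stop's face, on the deck (4 mm above the bench), 112 mm from the gate along the tray's x. The lane between is 58 mm wide (walls 8 mm thick) and holds two bearings in a row with 8 mm to spare: with both home their centres lie 86 and 34 mm beyond the gate
- bearing_a: loose steel ball bearing lying flat, a disc 52 mm across and 12 mm thick, about 0.12 kg, identical to the other one. Origin: centre of its underside (4 mm above the bench while it lies on the tray); z up, x and y of no meaning.
- bearing_b: loose steel ball bearing lying flat, a disc 52 mm across and 12 mm thick, about 0.12 kg, identical to the other one. Origin: centre of its underside (4 mm above the bench while it lies on the tray); z up, x and y of no meaning.
- bush: small loose bronze bush, a ring 26 mm across and 12 mm high, lying on the yard beside or between the bearings; to be left alone. Origin: centre of its underside. The two bearings and the bush start side by side across the yard, around 70 to 80 mm apart, in any order
- tie_rod_end: tie rod end, 75x129x38 mm, on the bench near the tray. Origin: centre of its underside. A bystander, not part of the work.
- marker: marker pen lying on the bench near the lane, 21x130x17 mm, along its y. Origin: centre of its underside. A bystander, not part of the work.
- coupling_nut: black rubber-coated coupling nut, 25 mm across, 18 mm high, on the bench near the tray. Origin: centre of its underside. A bystander, not part of the work.
Mind the look-alikes: they are no part of the job. What is shaped like the bearing_b but orange or pink is not meant.

How it is judged:
By the outcome, as a careful person would: the job done as asked, in the order asked, and still so for the second after the job is handed in, with the robot touching nothing.
It also fails if it takes over 59 s, if anything falls off the work surface, if the arm or the gripper's body presses on something with over 40 N, if the wrist force passes 120 N, or if a joint passes its speed limit or range.

## Working session

There is one attempt and no reset: what is moved stays moved. The work goes in short steps, Python scripts to look and compute and a tool call to move; the robot and the scene stay as the last step left them, time stands still between calls to the robot, and variables do not carry over. Pictures are saved under pics/ and viewed, at most 10 in all, crops included, and the job is handed in when it is done.

Besides the shell and the picture viewer there is one more tool, called after ">>>" as name(argument=value, ...) on one line, values as JSON. jog_arm: Moves the arm, as the interface text tells. Its arguments: {"type":"object","properties":{"moves":{"type":"array","items":{"type":"object","properties":{"gripper":{"type":"number"},"dx":{"type":"number"},"dy":{"type":"number"},"dz":{"type":"number"},"ax":{"type":"number"},"ay":{"type":"number"},"az":{"type":"number"}}}},"force":{"type":"number"}},"required":["moves"]}

```bash
mkdir -p pics; cat > h.py <<'E'
import numpy as np, cv2
from workcell import *
def ray(cam,px,z):
    c=calibration(cam); f=200/np.tan(np.radians(c["vfov"])/2)
    R=np.array(c["R"]);t=np.array(c["t"])
    d=R.T@np.array([(px[0]-c["cx"])/f,(px[1]-c["cy"])/f,1]); o=-R.T@t
    return o+d*(z-o[2])/d[2]
def proj(cam,X):
    c=calibration(cam); f=200/np.tan(np.radians(c["vfov"])/2)
    p=np.array(c["R"])@np.array(X)+np.array(c["t"]); return np.array([c["cx"]+f*p[0]/p[2],c["cy"]+f*p[1]/p[2]])
E
python3 - <<'E'
from h import *
np.set_printoptions(precision=1,suppress=True)
s=sense();print(s["position"],s["ee_rot"],s["time_s"],s["width"])
for cam in("top","scene"):
    im=snapshot(cam);cv2.imwrite(f"pics/{cam}0.png",im);print(cam,calibration(cam))
    for n in("bearing_a","bush","gate","lane_end","feed_tray","coupling_nut","marker","tie_rod_end"):
        z={"gate":4,"lane_end":4,"bearing_a":4,"bush":4}.get(n,0)
        for r in mark_of(cam,n)[:4]: print(n,round(r["score"],2),np.array(r["pixel"]),ray(cam,r["pixel"],z))
E
```

```text
[ 133.1 -558.6  221.3] [ 1.   0.1  0.  -0. ] 0.0 0.998352407300346
top {'vfov': 47.35770710016918, 'cx': 323.47418497178, 'cy': 193.01280841881248, 'R': array([[-0. , -1. ,  0. ],
       [-1. ,  0. , -0.1],
       [ 0.1, -0. , -1. ]]), 't': array([ -14.1,  582.3, 1162.9])}
bearing_a 0.82 [408.7 138.5] [ 735.6 -249.5    4. ]
bearing_a 0.76 [365.8 124.8] [ 774.2 -132.7    4. ]
bearing_a 0.73 [365.2 229. ] [ 488.9 -127.     4. ]
bearing_a 0.69 [424.  181.8] [ 615.8 -287.9    4. ]
bush 0.41 [368.1 201.4] [ 563.  -135.9    4. ]
gate 0.61 [312.2 195.5] [579.3  14.5   4. ]
gate 0.38 [310.3 197. ] [575.3  19.6   4. ]
lane_end 0.66 [273.5 194.3] [582.8 118.6   4. ]
feed_tray 0.71 [312.2 195.2] [580.6  14.5   0. ]
coupling_nut 0.55 [447.  250.4] [ 431.5 -344.8    0. ]
marker 0.7 [223.7 166.9] [658.7 255.1   0. ]
tie_rod_end 0.76 [194.1 251.3] [431.3 328.5   0. ]
scene {'vfov': 50.2658229047226, 'cx': 312.0872100260518, 'cy': 204.00718903452727, 'R': array([[-0.8, -0.6,  0. ],
       [-0.3,  0.4, -0.9],
       [ 0.5, -0.7, -0.5]]), 't': array([497.1, 192.8, 801. ])}
bearing_a 0.78 [378.7 203.9] [ 486.9 -143.4    4. ]
bearing_a 0.58 [317.7 170.3] [ 745.3 -232.4    4. ]
bearing_a 0.48 [324.9 192.9] [ 640.8 -114.4    4. ]
bearing_a 0.45 [360.4 174.4] [ 620.5 -282.8    4. ]
bush 0.48 [350.6 195.3] [ 574.1 -143.5    4. ]
gate 0.97 [317.7 218.6] [577.1  15.8   4. ]
lane_end 0.81 [287.6 238.5] [583.  132.2   4. ]
lane_end 0.22 [326.4 190.4] [ 645.9 -130.     4. ]
feed_tray 0.72 [319.6 219.2] [575.3   9.8   0. ]
feed_tray 0.49 [349.  199.7] [ 568.1 -124.8    0. ]
coupling_nut 0.42 [422.7 185.3] [ 436.7 -329.     0. ]
marker 0.84 [224.9 258.4] [650.2 269.2   0. ]
tie_rod_end 0.91 [285.2 307.6] [446.5 316.5   0. ]
```

View pics/top0.png

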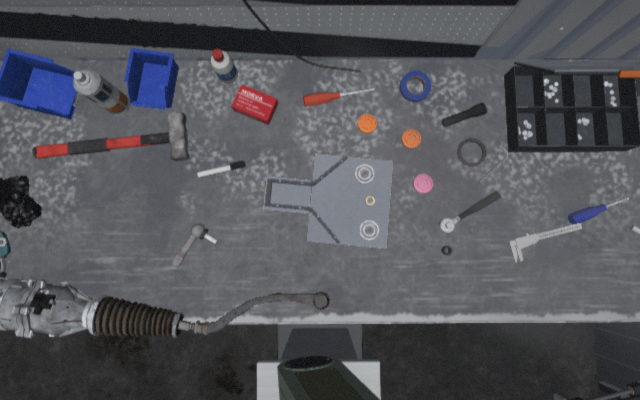

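View pics/scene0.png

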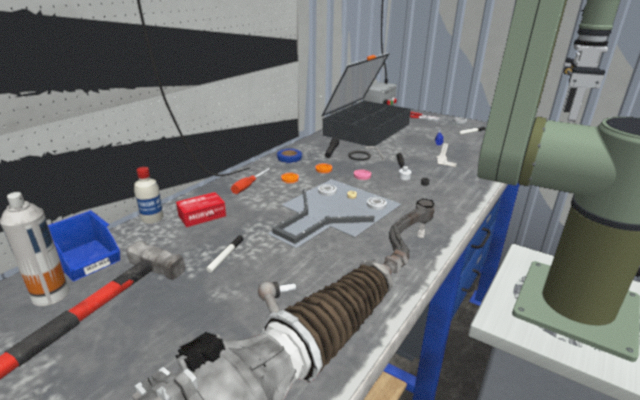

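The top view shows two orange discs at (368,123) and (411,138) and a pink one at (424,183). These are look-alikes off the tray. The steel bearings are on the tray at (364,173) and (369,230), with the bush between them at (370,200). I choose the two steel ones and check them in a crop with the tray model drawn over it.

```bash
cat >> h.py <<'E'
def T(o,th,x,y,z): 
    return [o[0]+np.cos(th)*x-np.sin(th)*y,o[1]+np.sin(th)*x+np.cos(th)*y,z]
def overlay(im,o,th,k=5,x0=255,y0=145,w=150,h=115,things=()):
    b=cv2.resize(im[y0:y0+h,x0:x0+w],None,fx=k,fy=k,interpolation=cv2.INTER_CUBIC)
    def pl(pts,c): 
        p=np.array([(proj("top",q)+.5-[x0,y0])*k for q in pts]).astype(int); cv2.polylines(b,[p],False,c,1)
    pl([T(o,th,*q) for q in((0,120,4),(-210,120,4),(-210,-120,4),(0,-120,4))],(0,255,0))
    for s in(1,-1): pl([T(o,th,x,s*y,20) for x,y in((-85,114),(0,29),(112,29),(112,0))],(0,255,255))
    for X,r,z in things: pl([[X[0]+r*np.cos(a),X[1]+r*np.sin(a),z] for a in np.linspace(0,6.3,40)],(0,0,255))
    return b
E
python3 - <<'E'
from h import *
from scipy.optimize import least_squares
np.set_printoptions(precision=1,suppress=True)
im=snapshot("top")
# deck colour segmentation: yard corners
tr=trace("top","feed_tray")[0]; m=tr["region"].astype(np.uint8); print("tray box",tr["box"],tr["score"])
pts=np.argwhere(m)[:,::-1]
best={}
# pose: maximise IoU of projected outline with mask
def poly(p):
    o,th=p[:2],p[2]
    def f(L): return np.array([proj("top",T(o,th,*q))*16 for q in L]).astype(np.int32)
    M=np.zeros((400,640),np.uint8)
    for L in ([(0,120,4),(-210,120,4),(-210,-120,4),(0,-120,4)],[(-5,37,20),(120,37,20),(120,-37,20),(-5,-37,20)]):
        cv2.fillPoly(M,[f(L)],1,cv2.LINE_8,4)
    return M
from scipy.optimize import minimize
def cost(p): 
    M=poly(p); return -(M&m).sum()/(M|m).sum()
r=minimize(cost,[579,14,1.55],method="Nelder-Mead",options=dict(initial_simplex=[[579,14,1.55],[589,14,1.55],[579,24,1.55],[579,14,1.65]]))
print(r.x[:2],r.x[2],r.fun)
th=[]
for n in("bearing_a","bush"):
    for q in trace("top",n)[:6]:
        c=np.argwhere(q["region"]).mean(0)[::-1]; X=ray("top",c,14); print(n,q["score"],c,X)
        b=im[q["region"]].mean(0);print("  bgr",b)
        if abs(c[1]-200)<40 and c[0]<385: th.append((X,26 if n!="bush" else 13,16))
cv2.imwrite("pics/c1.png",overlay(im,r.x[:2],r.x[2],things=th))
E
```

```text
tray box [261.3, 153.7, 392.9, 250.8] 0.73
[855.7 -96. ] 3.561111111111103 0.0
bearing_a 0.87 [410.6 139.2] [ 731.3 -252.8   14. ]
  bgr [ 78.8 114.5 184.3]
bearing_a 0.76 [366.7 123.9] [ 774. -134.   14.]
  bgr [ 70.8 118.5 199.7]
bearing_a 0.58 [364.4 173.9] [ 636.1 -126.    14. ]
  bgr [157.4 153.3 152.8]
bearing_a 0.57 [422.7 183.1] [ 610.8 -281.9   14. ]
  bgr [152.8 126.6 187.9]
bearing_a 0.54 [368.4 230.5] [ 484.6 -134.6   14. ]
  bgr [159.2 155.  154.4]
bearing_a 0.28 [446.7 250.1] [ 432.5 -340.1   14. ]
  bgr [68.1 65.8 65.4]<stdin>:19: RuntimeWarning: overflow encountered in scalar negative
```

View pics/c1.png

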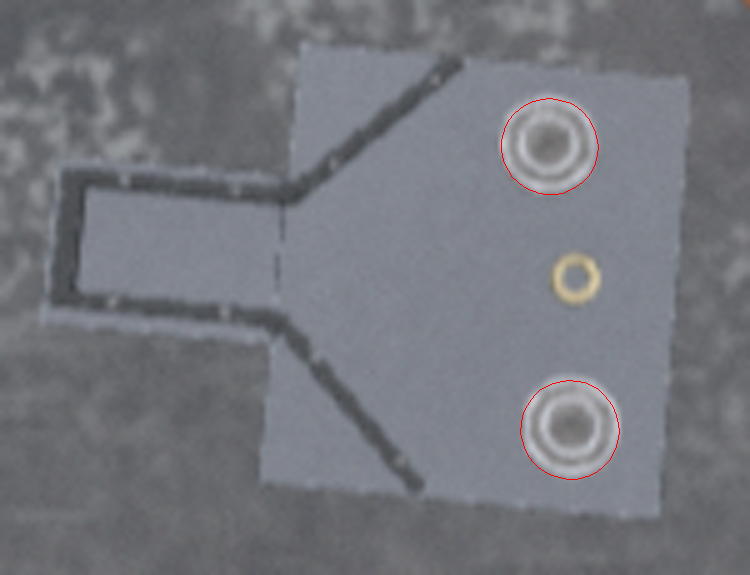

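The crop confirms two steel bearings at crop (549,146) and (571,428), the bronze bush at (576,279), and the lane at left with its gate line at crop x≈280. I'll fit the tray pose from its corners.

```bash
python3 - <<'E'
from h import *
from scipy.optimize import least_squares
np.set_printoptions(precision=1,suppress=True)
C=[((303,43),(0,-120,4)),((690,78),(-210,-120,4)),((660,516),(-210,120,4)),((262,483),(0,120,4)),((79,299),(112,29,15)),((86,190),(112,-29,15))]
px=lambda c: np.array(c)/5+[255,145]-.5
r=least_squares(lambda p:np.concatenate([proj("top",T(p[:2],p[2],*q))-px(c) for c,q in C]),[579,14,1.55])
o,th=r.x[:2],r.x[2];print(o,th,r.fun)
def loc(X): d=np.array(X[:2])-o;c,s=np.cos(th),np.sin(th);return np.array([c*d[0]+s*d[1],-s*d[0]+c*d[1]])
L=[]
for c,rr in(((549.5,146),26),((571,428),26),((576,279),13)):
    X=ray("top",px(c),15);L.append((X,rr,16));print(X,loc(X))
for n in ("gate","lane_end","bearing_a","bush"):
    for q in mark_of("scene",n) if n!="gate" or snapshot("scene") is not None else []: X=ray("scene",q["pixel"],4);print("scene",n,q["score"],X,loc(X))
cv2.imwrite("pics/c2.png",overlay(cv2.imread("pics/top0.png"),o,th,things=L))
s=sense();from scipy.spatial.transform import Rotation as Ro
print(s["position"],Ro.from_quat(s["ee_rot"]).as_matrix(),s["qpos"])
E
```

```text
[575.5  15.3] 1.4845327569471913 [ 0.6  0.2  0.1 -0.5  0.2  0.5  1.1  0.5 -1.4 -0.5 -0.7 -0.2]
[ 636.6 -125.9   15. ] [-135.4  -73.1]
[ 485.5 -135.2   15. ] [-157.7   76.6]
[ 564.8 -139.    15. ] [-154.7   -2.6]
scene gate 0.85 [571.3  13.5   4. ] [-2.1  4. ]
scene lane_end 0.77 [588.1 125.3   4. ] [110.7  -3.1]
scene bearing_a 0.71 [ 771.4 -136.7    4. ] [-134.6 -208.3]
scene bearing_a 0.61 [ 640.3 -117.8    4. ] [-127.   -76.1]
scene bearing_a 0.55 [ 744.4 -249.2    4. ] [-249.  -191.1]
scene bearing_a 0.54 [ 609.2 -263.1    4. ] [-274.4  -57.5]
scene bearing_a 0.5 [ 490.6 -133.9    4. ] [-155.9   71.7]
scene bush 0.61 [ 561.5 -131.8    4. ] [-147.7    1.2]
[ 133.2 -559.3  222.4] [[ 1.   0.2 -0. ]
 [ 0.2 -1.   0. ]
 [-0.  -0.  -1. ]] [-1.5  0.2  1.5 -0.   1.4 -0.2]
```

View pics/c2.png

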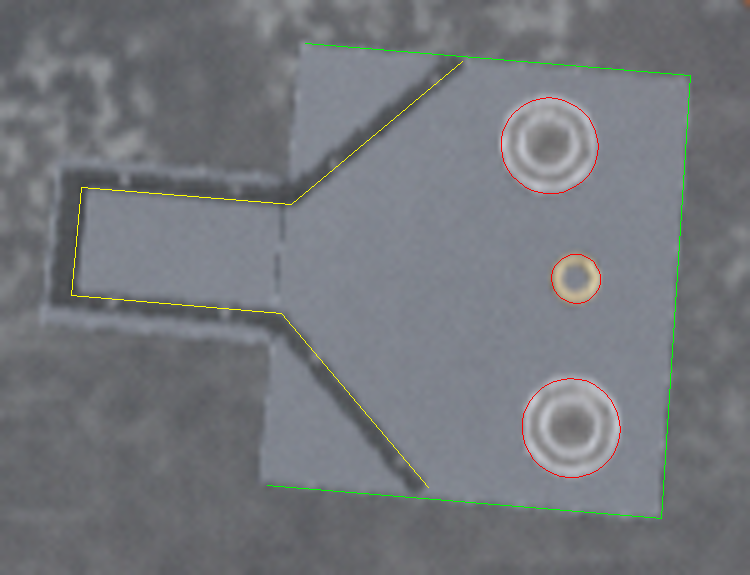

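```bash
cat > plan.py <<'E'
import json,os
from h import *
from scipy.spatial.transform import Rotation as Ro
O=np.array([575.5,15.3]);TH=1.4845;D=32.7
F="nom.json"
def down(psi): c,s=np.cos(psi),np.sin(psi); return Ro.from_matrix(np.array([[c,s,0],[s,-c,0],[0,0,-1]]))
def nom(): 
    d=json.load(open(F)); return np.array(d["p"]),Ro.from_quat(d["q"])
def emit(rows,g):
    """rows: (tcp tray x,y, z, heading rel. tray) ; prints moves; saves nominal end"""
    p0,R0=nom(); out=[]
    for x,y,z,ph in rows:
        d=R0.inv().apply(np.array(T(O,TH,x,y,z))-p0)/10; a=(R0.inv()*down(TH+ph)).as_rotvec()
        v=np.round(np.r_[d,a],2); out.append(dict(zip(("dx","dy","dz","ax","ay","az"),v.tolist()),gripper=g))
    print(json.dumps([{k:w for k,w in o.items() if w or k=="gripper"} for o in out]))
    json.dump(dict(p=(p0+R0.apply(v[:3]*10)).tolist(),q=(R0*Ro.from_rotvec(v[3:])).as_quat().tolist()),open(F,"w"))
def behind(c,ph,gap,z): return (c[0]-(D+gap)*np.cos(ph),c[1]-(D+gap)*np.sin(ph),z,ph)
def path(c,sgn,ph0,R,xend,step=10):
    """disc centre poses: straight at heading sgn*ph0, arc R to y=0, then along x"""
    c=np.array(c,float); y=abs(c[1]); Ls=(y-R*(1-np.cos(ph0)))/np.sin(ph0); La=R*ph0
    x1=c[0]+Ls*np.cos(ph0); xa=x1+R*np.sin(ph0); L=Ls+La+xend-xa; out=[]
    for s in np.linspace(0,L,int(np.ceil(L/step))+1)[1:]:
        if s<Ls: q=(c[0]+s*np.cos(ph0),-y+s*np.sin(ph0),ph0)
        elif s<Ls+La: b=ph0-(s-Ls)/R; q=(xa-R*np.sin(b),-R*(1-np.cos(b)),b)
        else: q=(xa+s-Ls-La,0,0)
        out.append(((q[0],sgn*q[1]),sgn*q[2]))
    return out
E
python3 - <<'E'
from plan import *
s=sense();R=Ro.from_quat(s["ee_rot"]).as_matrix();psi=np.arctan2(R[1,0],R[0,0]);print(psi,R.round(4),s["qpos"])
psi=s["qpos"][0]-s["qpos"][5]+np.pi/2;print(psi)
json.dump(dict(p=[133.201,-559.361,222.447],q=down(-1.488+.15+np.pi/2).as_quat().tolist()),open(F,"w"))
c=(-135.4,-73.1);ph=0.7
emit([behind(c,ph,10,120)]*10,0.66)
E
```

```text
0.23375314224321136 [[ 0.9728  0.2316 -0.    ]
 [ 0.2316 -0.9728  0.    ]
 [-0.     -0.     -1.    ]] [-1.48749094e+00  2.06587848e-01  1.54156370e+00 -1.85760508e-05
  1.39347304e+00 -1.50444475e-01]
0.23374986499200068
[{"dx": 60.58, "dy": -26.6, "dz": 10.24, "az": -1.95, "gripper": 0.66}, {"dx": 60.58, "dy": -26.6, "dz": 10.24, "az": -1.95, "gripper": 0.66}, {"dx": 60.58, "dy": -26.6, "dz": 10.24, "az": -1.95, "gripper": 0.66}, {"dx": 60.58, "dy": -26.6, "dz": 10.24, "az": -1.95, "gripper": 0.66}, {"dx": 60.58, "dy": -26.6, "dz": 10.24, "az": -1.95, "gripper": 0.66}, {"dx": 60.58, "dy": -26.6, "dz": 10.24, "az": -1.95, "gripper": 0.66}, {"dx": 60.58, "dy": -26.6, "dz": 10.24, "az": -1.95, "gripper": 0.66}, {"dx": 60.58, "dy": -26.6, "dz": 10.24, "az": -1.95, "gripper": 0.66}, {"dx": 60.58, "dy": -26.6, "dz": 10.24, "az": -1.95, "gripper": 0.66}, {"dx": 60.58, "dy": -26.6, "dz": 10.24, "az": -1.95, "gripper": 0.66}]
```

>>> jog_arm(moves=[{"dx": 60.58,"dy": -26.6,"dz": 10.24,"az": -1.95,"gripper": 0.66},{"dx": 60.58,"dy": -26.6,"dz": 10.24,"az": -1.95,"gripper": 0.66},{"dx": 60.58,"dy": -26.6,"dz": 10.24,"az": -1.95,"gripper": 0.66},{"dx": 60.58,"dy": -26.6,"dz": 10.24,"az": -1.95,"gripper": 0.66},{"dx": 60.58,"dy": -26.6,"dz": 10.24,"az": -1.95,"gripper": 0.66},{"dx": 60.58,"dy": -26.6,"dz": 10.24,"az": -1.95,"gripper": 0.66},{"dx": 60.58,"dy": -26.6,"dz": 10.24,"az": -1.95,"gripper": 0.66},{"dx": 60.58,"dy": -26.6,"dz": 10.24,"az": -1.95,"gripper": 0.66},{"dx": 60.58,"dy": -26.6,"dz": 10.24,"az": -1.95,"gripper": 0.66},{"dx": 60.58,"dy": -26.6,"dz": 10.24,"az": -1.95,"gripper": 0.66}])

```text
invalid input at $.moves[0]: expected keys gripper, dx, dy, dz, ax, ay, az
```

>>> jog_arm(moves=[{"dx": 60.58,"dy": -26.6,"dz": 10.24,"ax": 0,"ay": 0,"az": -1.95,"gripper": 0.66},{"dx": 60.58,"dy": -26.6,"dz": 10.24,"ax": 0,"ay": 0,"az": -1.95,"gripper": 0.66},{"dx": 60.58,"dy": -26.6,"dz": 10.24,"ax": 0,"ay": 0,"az": -1.95,"gripper": 0.66},{"dx": 60.58,"dy": -26.6,"dz": 10.24,"ax": 0,"ay": 0,"az": -1.95,"gripper": 0.66},{"dx": 60.58,"dy": -26.6,"dz": 10.24,"ax": 0,"ay": 0,"az": -1.95,"gripper": 0.66},{"dx": 60.58,"dy": -26.6,"dz": 10.24,"ax": 0,"ay": 0,"az": -1.95,"gripper": 0.66},{"dx": 60.58,"dy": -26.6,"dz": 10.24,"ax": 0,"ay": 0,"az": -1.95,"gripper": 0.66},{"dx": 60.58,"dy": -26.6,"dz": 10.24,"ax": 0,"ay": 0,"az": -1.95,"gripper": 0.66},{"dx": 60.58,"dy": -26.6,"dz": 10.24,"ax": 0,"ay": 0,"az": -1.95,"gripper": 0.66},{"dx": 60.58,"dy": -26.6,"dz": 10.24,"ax": 0,"ay": 0,"az": -1.95,"gripper": 0.66}])

```text
time_s: 2.6
position: [627.4, -185.5, 126.7]
ee_rot: [0.491, 0.871, -0.0, 0.0]
wrist_force: [-0.2, -0.5, 0.7]
width: 0.172
grasp_force: 0.0
```

```bash
sed -i 's/print(json.dumps.*/print(json.dumps(out))/' plan.py
cat >> plan.py <<'E'
def resync():
    """nominal pose := measured one"""
    s=sense(); p,R=nom(); m=Ro.from_quat(s["ee_rot"]); print("off mm",(np.array(s["position"])-p).round(1),"rad",(R.inv()*m).as_rotvec().round(3))
    json.dump(dict(p=list(s["position"]),q=m.as_quat().tolist()),open(F,"w"))
E
python3 - <<'E'
from plan import *
s=sense();print(s["time_s"],s["position"],s["width"]*94,nom()[0]);resync()
c=(-135.4,-73.1);ph=0.7
emit([behind(c,ph,10,60)]*4,0.66)
E
```

```text
2.6 [ 627.44512026 -185.45101514  126.6712438 ] 16.20323690742535 [ 661.29358056 -160.77867932  120.047     ]
off mm [-33.8 -24.7   6.6] rad [-0.    -0.001  0.068]
[{"dx": 0.36, "dy": 4.17, "dz": 6.67, "ax": 0.0, "ay": 0.0, "az": -0.07, "gripper": 0.66}, {"dx": 0.36, "dy": 4.17, "dz": 6.67, "ax": 0.0, "ay": 0.0, "az": -0.07, "gripper": 0.66}, {"dx": 0.36, "dy": 4.17, "dz": 6.67, "ax": 0.0, "ay": 0.0, "az": -0.07, "gripper": 0.66}, {"dx": 0.36, "dy": 4.17, "dz": 6.67, "ax": 0.0, "ay": 0.0, "az": -0.07, "gripper": 0.66}]
```

>>> jog_arm(moves=[{"dx": 0.36,"dy": 4.17,"dz": 6.67,"ax": 0,"ay": 0,"az": -0.07,"gripper": 0.66},{"dx": 0.36,"dy": 4.17,"dz": 6.67,"ax": 0,"ay": 0,"az": -0.07,"gripper": 0.66},{"dx": 0.36,"dy": 4.17,"dz": 6.67,"ax": 0,"ay": 0,"az": -0.07,"gripper": 0.66},{"dx": 0.36,"dy": 4.17,"dz": 6.67,"ax": 0,"ay": 0,"az": -0.07,"gripper": 0.66}])

```text
time_s: 3.1
position: [660.3, -164.0, 62.3]
ee_rot: [0.464, 0.886, -0.0, 0.001]
wrist_force: [-0.7, -0.1, 0.4]
width: 0.172
grasp_force: 0.0
```

```bash
python3 - <<'E'
from plan import *
resync()
c=(-135.4,-73.1);ph=0.7
emit([behind(c,ph,10,40)]+[behind(c,ph,10,25)]*3,0.66)
im=snapshot("top");p=sense()["position"]
cv2.imwrite("pics/c3.png",overlay(im,O,TH,things=[((636.6,-125.9),26,16),(p,8,60)]))
E
```

```text
off mm [-1.  -3.2  2.3] rad [-0.001 -0.002  0.008]
[{"dx": 0.21, "dy": 0.26, "dz": 2.23, "ax": 0.0, "ay": 0.0, "az": -0.01, "gripper": 0.66}, {"dx": 0.21, "dy": 0.26, "dz": 3.73, "ax": 0.0, "ay": 0.0, "az": -0.01, "gripper": 0.66}, {"dx": 0.21, "dy": 0.26, "dz": 3.73, "ax": 0.0, "ay": 0.0, "az": -0.01, "gripper": 0.66}, {"dx": 0.21, "dy": 0.26, "dz": 3.73, "ax": 0.0, "ay": 0.0, "az": -0.01, "gripper": 0.66}]
```

View pics/c3.png

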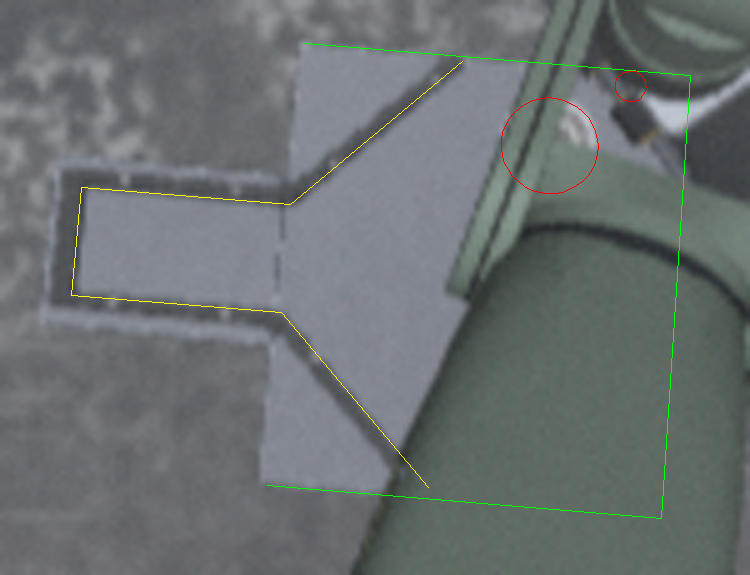

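The crop shows the arm hiding most of the yard, with the gripper over the upper right bearing at crop (630,85–120). Nothing has been disturbed. I'll check how far the arm lags its command, since time has passed since the last move.

```bash
python3 - <<'E'
from plan import *
snapshot("top");snapshot("top");s=sense();print(s["position"],s["time_s"])
c=(-135.4,-73.1);ph=0.7
print(T(O,TH,*behind(c,ph,10,60)[:3]))
resync()
emit([behind(c,ph,10,40)]+[behind(c,ph,10,25)]*3,0.66)
E
```

```text
[ 660.44145681 -163.98653346   62.63613443] 3.25
[np.float64(661.2488507080645), np.float64(-160.80471519352568), 60]
off mm [-0.9 -3.2 37.7] rad [-0.001 -0.001  0.01 ]
[{"dx": 0.22, "dy": 0.24, "dz": 2.26, "ax": 0.0, "ay": 0.0, "az": -0.01, "gripper": 0.66}, {"dx": 0.23, "dy": 0.24, "dz": 3.76, "ax": 0.0, "ay": 0.0, "az": -0.01, "gripper": 0.66}, {"dx": 0.23, "dy": 0.24, "dz": 3.76, "ax": 0.0, "ay": 0.0, "az": -0.01, "gripper": 0.66}, {"dx": 0.23, "dy": 0.24, "dz": 3.76, "ax": 0.0, "ay": 0.0, "az": -0.01, "gripper": 0.66}]
```

>>> jog_arm(moves=[{"dx": 0.23,"dy": 0.24,"dz": 2.26,"ax": 0,"ay": 0,"az": -0.01,"gripper": 0.66},{"dx": 0.23,"dy": 0.24,"dz": 3.76,"ax": 0,"ay": 0,"az": -0.01,"gripper": 0.66},{"dx": 0.23,"dy": 0.24,"dz": 3.76,"ax": 0,"ay": 0,"az": -0.01,"gripper": 0.66},{"dx": 0.23,"dy": 0.24,"dz": 3.76,"ax": 0,"ay": 0,"az": -0.01,"gripper": 0.66}])

```text
time_s: 3.75
position: [659.7, -158.8, 21.4]
ee_rot: [0.459, 0.889, -0.0, -0.001]
wrist_force: [0.3, 0.7, 0.6]
width: 0.173
grasp_force: 0.4
```

```bash
python3 - <<'E'
from plan import *
resync()
P=path((-135.4,-73.1),1,0.7,70,84)
print(len(P),[np.round(np.r_[q],1).tolist() for q,_ in P])
emit([behind(q,ph,0,25) for q,ph in P[:9]],0.66)
E
```

```text
off mm [-1.5  2.  -3.7] rad [ 0.003  0.005 -0.002]
25 [[-127.9, -66.8], [-120.5, -60.5], [-113.0, -54.2], [-105.5, -48.0], [-98.1, -41.7], [-90.6, -35.4], [-83.2, -29.1], [-75.7, -22.8], [-68.2, -16.5], [-60.4, -10.8], [-51.8, -6.2], [-42.6, -2.8], [-33.1, -0.7], [-23.4, -0.0], [-13.6, 0.0], [-3.8, 0.0], [5.9, 0.0], [15.7, 0.0], [25.4, 0.0], [35.2, 0.0], [45.0, 0.0], [54.7, 0.0], [64.5, 0.0], [74.2, 0.0], [84.0, 0.0]]
[{"dx": 1.72, "dy": 0.02, "dz": -0.36, "ax": -0.0, "ay": -0.0, "az": 0.0, "gripper": 0.66}, {"dx": 2.7, "dy": 0.02, "dz": -0.36, "ax": -0.0, "ay": -0.0, "az": 0.0, "gripper": 0.66}, {"dx": 3.68, "dy": 0.03, "dz": -0.36, "ax": -0.0, "ay": -0.0, "az": 0.0, "gripper": 0.66}, {"dx": 4.65, "dy": 0.03, "dz": -0.36, "ax": -0.0, "ay": -0.0, "az": 0.0, "gripper": 0.66}, {"dx": 5.63, "dy": 0.03, "dz": -0.35, "ax": -0.0, "ay": -0.0, "az": 0.0, "gripper": 0.66}, {"dx": 6.6, "dy": 0.04, "dz": -0.35, "ax": -0.0, "ay": -0.0, "az": 0.0, "gripper": 0.66}, {"dx": 7.58, "dy": 0.04, "dz": -0.35, "ax": -0.0, "ay": -0.0, "az": 0.0, "gripper": 0.66}, {"dx": 8.55, "dy": 0.05, "dz": -0.35, "ax": -0.0, "ay": -0.0, "az": 0.0, "gripper": 0.66}, {"dx": 9.53, "dy": 0.05, "dz": -0.35, "ax": -0.0, "ay": -0.0, "az": 0.0, "gripper": 0.66}]
```

>>> jog_arm(moves=[{"dx": 0.5,"dy": 0.02,"dz": -0.36,"ax": 0,"ay": 0,"az": 0,"gripper": 0.66},{"dx": 1.3,"dy": 0.02,"dz": -0.36,"ax": 0,"ay": 0,"az": 0,"gripper": 0.66},{"dx": 2.2,"dy": 0.03,"dz": -0.36,"ax": 0,"ay": 0,"az": 0,"gripper": 0.66},{"dx": 3.2,"dy": 0.03,"dz": -0.36,"ax": 0,"ay": 0,"az": 0,"gripper": 0.66},{"dx": 4.2,"dy": 0.03,"dz": -0.36,"ax": 0,"ay": 0,"az": 0,"gripper": 0.66},{"dx": 5.2,"dy": 0.04,"dz": -0.36,"ax": 0,"ay": 0,"az": 0,"gripper": 0.66},{"dx": 6.2,"dy": 0.04,"dz": -0.36,"ax": 0,"ay": 0,"az": 0,"gripper": 0.66},{"dx": 7.2,"dy": 0.05,"dz": -0.36,"ax": 0,"ay": 0,"az": 0,"gripper": 0.66},{"dx": 8.2,"dy": 0.05,"dz": -0.36,"ax": 0,"ay": 0,"az": 0,"gripper": 0.66},{"dx": 8.55,"dy": 0.05,"dz": -0.36,"ax": 0,"ay": 0,"az": 0,"gripper": 0.66}])

```text
time_s: 5.0
position: [611.0, -88.5, 26.3]
ee_rot: [0.458, 0.889, -0.0, 0.0]
wrist_force: [-0.1, -0.2, -0.3]
width: 0.171
grasp_force: 0.3
```

```bash
python3 - <<'E'
from plan import *
P=path((-135.4,-73.1),1,0.7,70,84)
print(T(O,TH,*behind(*P[7],0,25)[:3]))
im=snapshot("top");s=sense();print(s["position"],s["wrist_force"])
t=T(O,TH,*P[7][0],0)
cv2.imwrite("pics/c4.png",overlay(im,O,TH,things=[(t,26,16)]))
E
```

```text
[np.float64(610.5274069415507), np.float64(-88.80283148880105), 25]
[610.88547826 -88.33420062  26.23796841] [0.09330793 0.79436007 0.76913334]
```

View pics/c4.png

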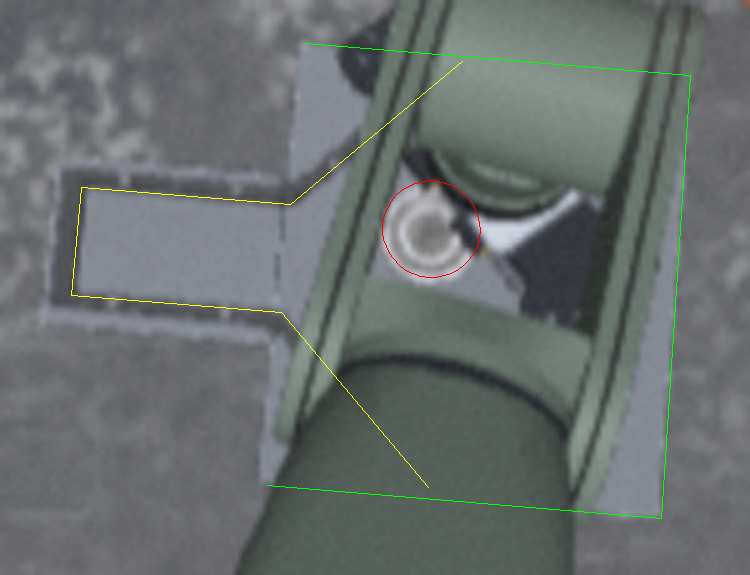

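The picture shows the bearing at crop (430,230), cradled by the fingertips exactly where planned. Tracking is good, so I continue along the arc.

```bash
python3 - <<'E'
from plan import *
resync()
P=path((-135.4,-73.1),1,0.7,70,84)
emit([behind(q,ph,0,25) for q,ph in P[8:17]],0.66)
E
```

```text
off mm [ 6.  -7.5  1.2] rad [-0.001 -0.001 -0.   ]
[{"dx": 0.96, "dy": -0.05, "dz": 0.12, "ax": -0.0, "ay": -0.0, "az": 0.0, "gripper": 0.66}, {"dx": 1.96, "dy": -0.43, "dz": 0.12, "ax": -0.0, "ay": -0.0, "az": 0.14, "gripper": 0.66}, {"dx": 3.01, "dy": -0.67, "dz": 0.12, "ax": -0.0, "ay": -0.0, "az": 0.28, "gripper": 0.66}, {"dx": 4.09, "dy": -0.76, "dz": 0.13, "ax": -0.0, "ay": -0.0, "az": 0.42, "gripper": 0.66}, {"dx": 5.16, "dy": -0.7, "dz": 0.13, "ax": -0.0, "ay": -0.0, "az": 0.56, "gripper": 0.66}, {"dx": 6.22, "dy": -0.5, "dz": 0.13, "ax": -0.0, "ay": -0.0, "az": 0.7, "gripper": 0.66}, {"dx": 6.97, "dy": 0.13, "dz": 0.13, "ax": -0.0, "ay": -0.0, "az": 0.7, "gripper": 0.66}, {"dx": 7.71, "dy": 0.76, "dz": 0.13, "ax": -0.0, "ay": -0.0, "az": 0.7, "gripper": 0.66}, {"dx": 8.46, "dy": 1.39, "dz": 0.13, "ax": -0.0, "ay": -0.0, "az": 0.7, "gripper": 0.66}]
```

>>> jog_arm(moves=[{"dx": 0.96,"dy": -0.05,"dz": 0.1,"ax": 0,"ay": 0,"az": 0,"gripper": 0.66},{"dx": 1.96,"dy": -0.43,"dz": 0.1,"ax": 0,"ay": 0,"az": 0.14,"gripper": 0.66},{"dx": 3.01,"dy": -0.67,"dz": 0.1,"ax": 0,"ay": 0,"az": 0.28,"gripper": 0.66},{"dx": 4.09,"dy": -0.76,"dz": 0.1,"ax": 0,"ay": 0,"az": 0.42,"gripper": 0.66},{"dx": 5.16,"dy": -0.7,"dz": 0.1,"ax": 0,"ay": 0,"az": 0.56,"gripper": 0.66},{"dx": 6.22,"dy": -0.5,"dz": 0.1,"ax": 0,"ay": 0,"az": 0.7,"gripper": 0.66},{"dx": 6.97,"dy": 0.13,"dz": 0.1,"ax": 0,"ay": 0,"az": 0.7,"gripper": 0.66},{"dx": 6.97,"dy": 0.13,"dz": 0.1,"ax": 0,"ay": 0,"az": 0.7,"gripper": 0.66}])

```text
time_s: 6.05
position: [571.9, -30.6, 25.1]
ee_rot: [0.735, 0.679, 0.0, -0.0]
wrist_force: [-0.2, -0.6, -0.1]
width: 0.166
grasp_force: 0.0
```

```bash
cat >> plan.py <<'E'
def loc(X): d=np.array(X[:2])-O;c,s=np.cos(TH),np.sin(TH);return np.array([c*d[0]+s*d[1],-s*d[0]+c*d[1]]).round(1)
def discs(cam="top"):
    im=snapshot(cam)
    for q in trace(cam,"bearing_a"):
        b=im[q["region"]].mean(0); c=np.argwhere(q["region"]).mean(0)[::-1]
        if abs(b[2]-b[0])<25: print("disc",round(q["score"],2),c.round(1),loc(ray(cam,c,15)),"size",np.ptp(np.array(q["box"]).reshape(2,2),0).round(0))
    return im
E
python3 - <<'E'
from plan import *
im=discs();s=sense();print(loc(s["position"]),s["wrist_force"]);resync()
P=path((-135.4,-73.1),1,0.7,70,84);print(P[14])
cv2.imwrite("pics/c5.png",overlay(im,O,TH,things=[(T(O,TH,*P[14][0],0),26,16)]))
emit([behind(q,ph,0,25) for q,ph in P[15:24]],0.66)
E
```

```text
disc 0.75 [368.8 230.5] [-158.    77.7] size [21. 23.]
disc 0.62 [311.6 202.1] [-0.8 15.1] size [ 9. 15.]
[-46.6  -0.4] [ 0.61735862 -0.46581311 -0.18297337]
off mm [ -1.3 -19.9  -0. ] rad [ 0.     0.    -0.001]
((np.float64(-13.591837478337837), 0), 0)
[{"dx": 1.01, "dy": -0.03, "dz": -0.01, "ax": -0.0, "ay": -0.0, "az": 0.01, "gripper": 0.66}, {"dx": 1.99, "dy": -0.03, "dz": -0.01, "ax": -0.0, "ay": -0.0, "az": 0.01, "gripper": 0.66}, {"dx": 2.96, "dy": -0.02, "dz": -0.01, "ax": -0.0, "ay": -0.0, "az": 0.01, "gripper": 0.66}, {"dx": 3.94, "dy": -0.02, "dz": -0.0, "ax": -0.0, "ay": -0.0, "az": 0.01, "gripper": 0.66}, {"dx": 4.92, "dy": -0.01, "dz": -0.0, "ax": -0.0, "ay": -0.0, "az": 0.01, "gripper": 0.66}, {"dx": 5.89, "dy": -0.01, "dz": -0.0, "ax": -0.0, "ay": -0.0, "az": 0.01, "gripper": 0.66}, {"dx": 6.87, "dy": -0.0, "dz": -0.0, "ax": -0.0, "ay": -0.0, "az": 0.01, "gripper": 0.66}, {"dx": 7.84, "dy": 0.01, "dz": -0.0, "ax": -0.0, "ay": -0.0, "az": 0.01, "gripper": 0.66}, {"dx": 8.82, "dy": 0.01, "dz": -0.0, "ax": -0.0, "ay": -0.0, "az": 0.01, "gripper": 0.66}]
```

View pics/c5.png

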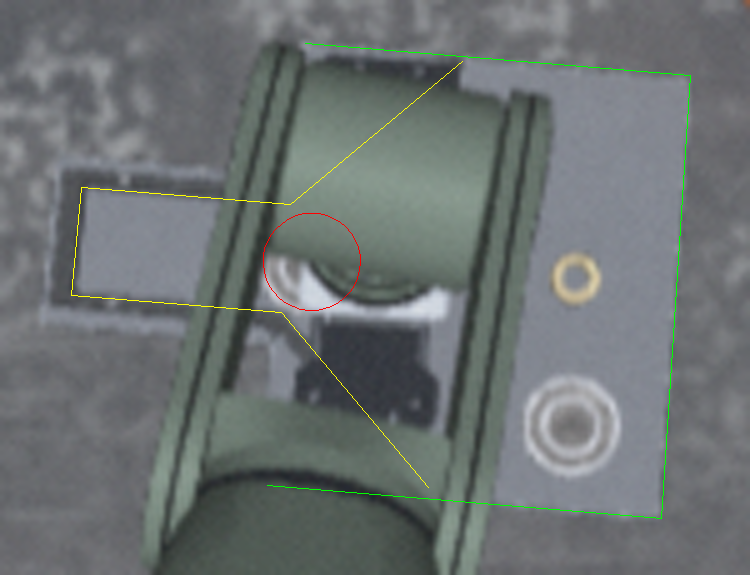

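The bearing peeks out at crop (280,275), consistent with the plan, and the bush is undisturbed at (576,279). Next I push through the gate.

>>> jog_arm(moves=[{"dx": 1.0,"dy": -0.03,"dz": 0,"ax": 0,"ay": 0,"az": 0,"gripper": 0.66},{"dx": 2.0,"dy": -0.03,"dz": 0,"ax": 0,"ay": 0,"az": 0,"gripper": 0.66},{"dx": 3.0,"dy": -0.02,"dz": 0,"ax": 0,"ay": 0,"az": 0,"gripper": 0.66},{"dx": 4.0,"dy": -0.02,"dz": 0,"ax": 0,"ay": 0,"az": 0,"gripper": 0.66},{"dx": 5.0,"dy": -0.01,"dz": 0,"ax": 0,"ay": 0,"az": 0,"gripper": 0.66},{"dx": 6.0,"dy": -0.01,"dz": 0,"ax": 0,"ay": 0,"az": 0,"gripper": 0.66},{"dx": 7.0,"dy": 0,"dz": 0,"ax": 0,"ay": 0,"az": 0,"gripper": 0.66},{"dx": 8.0,"dy": 0,"dz": 0,"ax": 0,"ay": 0,"az": 0,"gripper": 0.66},{"dx": 8.8,"dy": 0,"dz": 0,"ax": 0,"ay": 0,"az": 0,"gripper": 0.66},{"dx": 8.8,"dy": 0,"dz": 0,"ax": 0,"ay": 0,"az": 0,"gripper": 0.66}])

```text
time_s: 7.4
position: [578.7, 57.1, 25.0]
ee_rot: [0.735, 0.678, -0.0, -0.001]
wrist_force: [1.0, -0.6, 0.4]
width: 0.169
grasp_force: 0.3
```

```bash
python3 - <<'E'
from plan import *
im=discs();discs("scene");s=sense();print(loc(s["position"]),s["wrist_force"])
E
```

```text
disc 0.8 [368.9 230.4] [-158.2   77.3] size [18. 22.]
disc 0.69 [297.  227.8] [80.6 -0.3] size [24. 15.]
disc 0.5 [376.6 203.4] [-146.5   79.3] size [22. 12.]
[41.2  1.2] [-0.50986131 -0.32816799 -0.81542289]
```

>>> jog_arm(moves=[{"dx": 0.4,"dy": 0.1,"dz": 0,"ax": 0,"ay": 0,"az": 0,"gripper": 0.66},{"dx": 0.8,"dy": 0.1,"dz": 0,"ax": 0,"ay": 0,"az": 0,"gripper": 0.66},{"dx": 1.1,"dy": 0.1,"dz": 0,"ax": 0,"ay": 0,"az": 0,"gripper": 0.66},{"dx": 1.1,"dy": 0.1,"dz": 0,"ax": 0,"ay": 0,"az": 0,"gripper": 0.66}])

```text
time_s: 8.1
position: [581.3, 67.3, 25.3]
ee_rot: [0.735, 0.678, 0.0, 0.0]
wrist_force: [0.7, -0.7, 0.1]
width: 0.167
grasp_force: 0.4
```

```bash
python3 - <<'E'
from plan import *
resync();p=loc(sense()["position"]);print(p)
c=(-157.9,77.0);t=behind(c,-.61,12,75)
emit([(p[0]-12,0,26,0),(p[0]-12,0,75,0)]+[t]*7,0.66)
E
```

```text
off mm [ 2.2 10.6  0.3] rad [-0.001 -0.    -0.009]
[52.3 -1.3]
[{"dx": -1.2, "dy": -0.13, "dz": -0.07, "ax": 0.0, "ay": -0.0, "az": 0.0, "gripper": 0.66}, {"dx": -1.2, "dy": -0.13, "dz": -4.97, "ax": 0.0, "ay": -0.0, "az": 0.0, "gripper": 0.66}, {"dx": -24.63, "dy": -10.5, "dz": -4.98, "ax": 0.0, "ay": -0.0, "az": 0.61, "gripper": 0.66}, {"dx": -24.63, "dy": -10.5, "dz": -4.98, "ax": 0.0, "ay": -0.0, "az": 0.61, "gripper": 0.66}, {"dx": -24.63, "dy": -10.5, "dz": -4.98, "ax": 0.0, "ay": -0.0, "az": 0.61, "gripper": 0.66}, {"dx": -24.63, "dy": -10.5, "dz": -4.98, "ax": 0.0, "ay": -0.0, "az": 0.61, "gripper": 0.66}, {"dx": -24.63, "dy": -10.5, "dz": -4.98, "ax": 0.0, "ay": -0.0, "az": 0.61, "gripper": 0.66}, {"dx": -24.63, "dy": -10.5, "dz": -4.98, "ax": 0.0, "ay": -0.0, "az": 0.61, "gripper": 0.66}, {"dx": -24.63, "dy": -10.5, "dz": -4.98, "ax": 0.0, "ay": -0.0, "az": 0.61, "gripper": 0.66}]
```

>>> jog_arm(moves=[{"dx": -1.2,"dy": -0.13,"dz": -0.07,"ax": 0,"ay": 0,"az": 0,"gripper": 0.66},{"dx": -1.2,"dy": -0.13,"dz": -4.97,"ax": 0,"ay": 0,"az": 0,"gripper": 0.66},{"dx": -5,"dy": -2,"dz": -4.98,"ax": 0,"ay": 0,"az": 0.1,"gripper": 0.66},{"dx": -24.63,"dy": -10.5,"dz": -4.98,"ax": 0,"ay": 0,"az": 0.61,"gripper": 0.66},{"dx": -24.63,"dy": -10.5,"dz": -4.98,"ax": 0,"ay": 0,"az": 0.61,"gripper": 0.66},{"dx": -24.63,"dy": -10.5,"dz": -4.98,"ax": 0,"ay": 0,"az": 0.61,"gripper": 0.66},{"dx": -24.63,"dy": -10.5,"dz": -4.98,"ax": 0,"ay": 0,"az": 0.61,"gripper": 0.66},{"dx": -24.63,"dy": -10.5,"dz": -4.98,"ax": 0,"ay": 0,"az": 0.61,"gripper": 0.66},{"dx": -24.63,"dy": -10.5,"dz": -4.98,"ax": 0,"ay": 0,"az": 0.61,"gripper": 0.66}])

```text
time_s: 9.22
position: [456.2, -169.5, 75.0]
ee_rot: [0.905, 0.425, 0.0, -0.0]
wrist_force: [0.7, 0.9, -0.5]
width: 0.171
grasp_force: 0.0
```

```bash
python3 - <<'E'
from plan import *
im=discs();discs("scene");resync()
cv2.imwrite("pics/c6.png",overlay(im,O,TH,things=[(T(O,TH,86,0,0),26,16),(T(O,TH,-157.9,77,0),26,16)]))
c=(-157.9,77.0);t=behind(c,-.61,12,75)
print(t,loc(sense()["position"]))
emit([behind(c,-.61,12,50)]+[behind(c,-.61,12,25)]*3,0.66)
E
```

```text
disc 0.84 [280.1 194.9] [84.6  2.9] size [22. 18.]
disc 0.76 [367.4 230.1] [-154.3   76.9] size [15. 22.]
disc 0.71 [295.4 228.5] [85.5 -1. ] size [18. 10.]
disc 0.46 [376.9 203.6] [-146.3   80.2] size [19. 15.]
off mm [ 0.1  0.8 -0.1] rad [ 0.001 -0.    -0.002]
(np.float64(-194.53826639769295), np.float64(102.60717546649151), 75, -0.61) [-193.7  102.5]
[{"dx": -0.08, "dy": 0.04, "dz": 2.49, "ax": -0.0, "ay": -0.0, "az": 0.01, "gripper": 0.66}, {"dx": -0.08, "dy": 0.05, "dz": 4.99, "ax": -0.0, "ay": -0.0, "az": 0.01, "gripper": 0.66}, {"dx": -0.08, "dy": 0.05, "dz": 4.99, "ax": -0.0, "ay": -0.0, "az": 0.01, "gripper": 0.66}, {"dx": -0.08, "dy": 0.05, "dz": 4.99, "ax": -0.0, "ay": -0.0, "az": 0.01, "gripper": 0.66}]
```

View pics/c6.png

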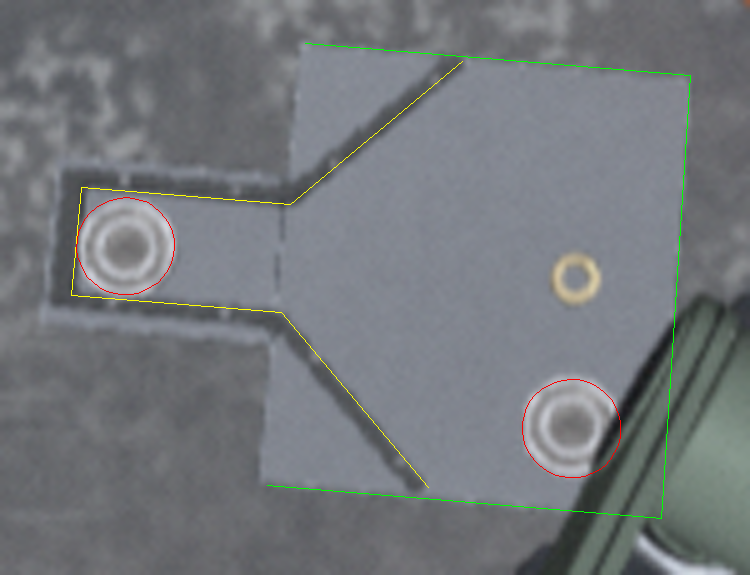

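The first bearing sits at the lane end at crop (125,246), the bush is unmoved, and the second bearing is at (571,427). I go down behind the second one.

>>> jog_arm(moves=[{"dx": -0.1,"dy": 0.05,"dz": 2.5,"ax": 0,"ay": 0,"az": 0,"gripper": 0.66},{"dx": -0.1,"dy": 0.05,"dz": 5,"ax": 0,"ay": 0,"az": 0,"gripper": 0.66},{"dx": -0.1,"dy": 0.05,"dz": 5,"ax": 0,"ay": 0,"az": 0,"gripper": 0.66}])

```text
time_s: 9.8
position: [454.5, -169.1, 23.2]
ee_rot: [0.905, 0.426, -0.001, -0.002]
wrist_force: [0.1, 0.3, 0.4]
width: 0.168
grasp_force: 0.0
```

```bash
python3 - <<'E'
from plan import *
resync();print(sense()["position"])
P=path((-157.9,77),-1,.61,80,34)
print(len(P),[np.round(np.r_[q],1).tolist() for q,_ in P])
emit([behind(q,ph,0,25) for q,ph in P[:9]],0.66)
E
```

```text
off mm [-2.1  0.7 -1.8] rad [ 0.005 -0.001 -0.01 ]
[ 454.45196456 -169.08165557   23.16074497]
22 [[-149.9, 71.4], [-141.9, 65.8], [-133.9, 60.2], [-125.9, 54.7], [-117.9, 49.1], [-109.9, 43.5], [-101.9, 37.9], [-93.9, 32.3], [-86.0, 26.7], [-78.0, 21.1], [-70.0, 15.5], [-61.8, 10.3], [-53.0, 6.0], [-43.8, 2.9], [-34.2, 0.9], [-24.5, 0.0], [-14.8, 0.0], [-5.0, 0.0], [4.7, 0.0], [14.5, 0.0], [24.2, 0.0], [34.0, 0.0]]
[{"dx": 2.26, "dy": 0.21, "dz": -0.19, "ax": -0.01, "ay": 0.0, "az": 0.01, "gripper": 0.66}, {"dx": 3.24, "dy": 0.21, "dz": -0.19, "ax": -0.01, "ay": 0.0, "az": 0.01, "gripper": 0.66}, {"dx": 4.21, "dy": 0.22, "dz": -0.19, "ax": -0.01, "ay": 0.0, "az": 0.01, "gripper": 0.66}, {"dx": 5.19, "dy": 0.22, "dz": -0.19, "ax": -0.01, "ay": 0.0, "az": 0.01, "gripper": 0.66}, {"dx": 6.16, "dy": 0.23, "dz": -0.19, "ax": -0.01, "ay": 0.0, "az": 0.01, "gripper": 0.66}, {"dx": 7.14, "dy": 0.24, "dz": -0.19, "ax": -0.01, "ay": 0.0, "az": 0.01, "gripper": 0.66}, {"dx": 8.11, "dy": 0.24, "dz": -0.19, "ax": -0.01, "ay": 0.0, "az": 0.01, "gripper": 0.66}, {"dx": 9.09, "dy": 0.25, "dz": -0.19, "ax": -0.01, "ay": 0.0, "az": 0.01, "gripper": 0.66}, {"dx": 10.06, "dy": 0.25, "dz": -0.19, "ax": -0.01, "ay": 0.0, "az": 0.01, "gripper": 0.66}]
```

>>> jog_arm(moves=[{"dx": 0.6,"dy": 0.2,"dz": -0.2,"ax": 0,"ay": 0,"az": 0,"gripper": 0.66},{"dx": 1.5,"dy": 0.2,"dz": -0.2,"ax": 0,"ay": 0,"az": 0,"gripper": 0.66},{"dx": 2.4,"dy": 0.2,"dz": -0.2,"ax": 0,"ay": 0,"az": 0,"gripper": 0.66},{"dx": 3.4,"dy": 0.2,"dz": -0.2,"ax": 0,"ay": 0,"az": 0,"gripper": 0.66},{"dx": 4.4,"dy": 0.2,"dz": -0.2,"ax": 0,"ay": 0,"az": 0,"gripper": 0.66},{"dx": 5.4,"dy": 0.2,"dz": -0.2,"ax": 0,"ay": 0,"az": 0,"gripper": 0.66},{"dx": 6.4,"dy": 0.2,"dz": -0.2,"ax": 0,"ay": 0,"az": 0,"gripper": 0.66},{"dx": 7.4,"dy": 0.25,"dz": -0.2,"ax": 0,"ay": 0,"az": 0,"gripper": 0.66},{"dx": 8.2,"dy": 0.25,"dz": -0.2,"ax": 0,"ay": 0,"az": 0,"gripper": 0.66},{"dx": 8.2,"dy": 0.25,"dz": -0.2,"ax": 0,"ay": 0,"az": 0,"gripper": 0.66}])

```text
time_s: 11.05
position: [510.7, -108.6, 26.8]
ee_rot: [0.905, 0.426, 0.0, -0.0]
wrist_force: [0.4, 0.1, 0.4]
width: 0.171
grasp_force: 0.0
```

```bash
python3 - <<'E'
from plan import *
im=discs();discs("scene");print(sense()["position"],T(O,TH,*behind(*P[6],0,25)[:3]) if 0 else "");resync()
P=path((-157.9,77),-1,.61,80,34);print(loc(sense()["position"]),behind(*P[6],0,25))
emit([behind(q,ph,0,25) for q,ph in P[7:16]],0.66)
E
```

```text
disc 0.77 [279.9 195. ] [85.2  3.2] size [20. 20.]
disc 0.67 [329.1 192.9] [-45.3 -13.5] size [132.  97.]
disc 0.71 [295.5 228.6] [85.6 -0.8] size [24. 11.]
disc 0.6 [329.8 213.3] [-24.9  16.9] size [125.  67.]
disc 0.45 [352.7 206.8] [-90.3  41.7] size [21. 16.]
[ 510.06040666 -109.35096487   26.81425894] 
off mm [-10.4 -16.2   1.8] rad [ 0.005  0.001 -0.008]
[-129.8   54.5] (np.float64(-128.7433426583235), np.float64(56.62186222294372), 25, -0.61)
[{"dx": 0.94, "dy": -0.24, "dz": 0.18, "ax": -0.0, "ay": -0.0, "az": 0.0, "gripper": 0.66}, {"dx": 1.92, "dy": -0.23, "dz": 0.18, "ax": -0.0, "ay": -0.0, "az": 0.0, "gripper": 0.66}, {"dx": 2.89, "dy": -0.23, "dz": 0.18, "ax": -0.0, "ay": -0.0, "az": 0.0, "gripper": 0.66}, {"dx": 3.87, "dy": -0.22, "dz": 0.18, "ax": -0.0, "ay": -0.0, "az": 0.0, "gripper": 0.66}, {"dx": 4.86, "dy": 0.06, "dz": 0.18, "ax": -0.0, "ay": -0.0, "az": -0.09, "gripper": 0.66}, {"dx": 5.88, "dy": 0.3, "dz": 0.18, "ax": -0.0, "ay": -0.0, "az": -0.22, "gripper": 0.66}, {"dx": 6.93, "dy": 0.42, "dz": 0.18, "ax": -0.0, "ay": -0.0, "az": -0.34, "gripper": 0.66}, {"dx": 7.98, "dy": 0.41, "dz": 0.18, "ax": -0.0, "ay": -0.0, "az": -0.46, "gripper": 0.66}, {"dx": 9.02, "dy": 0.27, "dz": 0.18, "ax": -0.0, "ay": -0.0, "az": -0.58, "gripper": 0.66}]
```

>>> jog_arm(moves=[{"dx": 0.94,"dy": -0.06,"dz": 0.15,"ax": 0,"ay": 0,"az": 0,"gripper": 0.66},{"dx": 1.92,"dy": -0.12,"dz": 0.15,"ax": 0,"ay": 0,"az": 0,"gripper": 0.66},{"dx": 2.89,"dy": -0.18,"dz": 0.15,"ax": 0,"ay": 0,"az": 0,"gripper": 0.66},{"dx": 3.87,"dy": -0.22,"dz": 0.15,"ax": 0,"ay": 0,"az": 0,"gripper": 0.66},{"dx": 4.86,"dy": 0.06,"dz": 0.15,"ax": 0,"ay": 0,"az": -0.09,"gripper": 0.66},{"dx": 5.88,"dy": 0.3,"dz": 0.15,"ax": 0,"ay": 0,"az": -0.22,"gripper": 0.66},{"dx": 6.93,"dy": 0.42,"dz": 0.15,"ax": 0,"ay": 0,"az": -0.34,"gripper": 0.66},{"dx": 7.98,"dy": 0.41,"dz": 0.15,"ax": 0,"ay": 0,"az": -0.46,"gripper": 0.66},{"dx": 9.02,"dy": 0.27,"dz": 0.15,"ax": 0,"ay": 0,"az": -0.6,"gripper": 0.66},{"dx": 9.02,"dy": 0.27,"dz": 0.15,"ax": 0,"ay": 0,"az": -0.6,"gripper": 0.66}])

```text
time_s: 12.5
position: [570.5, -40.6, 25.4]
ee_rot: [0.739, 0.674, 0.0, 0.0]
wrist_force: [0.4, 0.9, 0.0]
width: 0.17
grasp_force: 0.0
```

```bash
python3 - <<'E'
from plan import *
im=discs();ims=discs("scene");resync()
cv2.imwrite("pics/c7.png",np.vstack([overlay(im,O,TH,k=4,things=[(T(O,TH,-24.5,0,0),26,16)])[:330],cv2.resize(ims[170:250,250:400],None,fx=4,fy=4)[:270]]))
P=path((-157.9,77),-1,.61,80,34);print(loc(sense()["position"]),behind(*P[15],0,25))
emit([behind(q,ph,0,25) for q,ph in P[16:22]],0.66)
E
```

```text
disc 0.5 [280.3 195. ] [84.1  3.2] size [21. 17.]
disc 0.48 [315.4 202.3] [-10.8  14.7] size [ 9. 15.]
disc 0.47 [346.9 201.2] [-94.2   4.8] size [128.  96.]
disc 0.61 [322.9 213.4] [-13.3   4. ] size [20. 11.]
disc 0.45 [295.1 228.6] [86.4 -1.1] size [22. 12.]
off mm [-0.  -0.   0.3] rad [ 0.    -0.    -0.019]
[-57.2   0.9] (np.float64(-57.20883636392361), np.float64(0.8315836358027812), 25, np.float64(-0.024687693794612886))
[{"dx": 0.98, "dy": 0.08, "dz": 0.04, "ax": -0.0, "ay": -0.0, "az": -0.01, "gripper": 0.66}, {"dx": 1.95, "dy": 0.07, "dz": 0.04, "ax": -0.0, "ay": -0.0, "az": -0.01, "gripper": 0.66}, {"dx": 2.93, "dy": 0.06, "dz": 0.04, "ax": -0.0, "ay": -0.0, "az": -0.01, "gripper": 0.66}, {"dx": 3.9, "dy": 0.06, "dz": 0.04, "ax": -0.0, "ay": -0.0, "az": -0.01, "gripper": 0.66}, {"dx": 4.88, "dy": 0.05, "dz": 0.04, "ax": -0.0, "ay": -0.0, "az": -0.01, "gripper": 0.66}, {"dx": 5.85, "dy": 0.04, "dz": 0.04, "ax": -0.0, "ay": -0.0, "az": -0.01, "gripper": 0.66}]
```

View pics/c7.png

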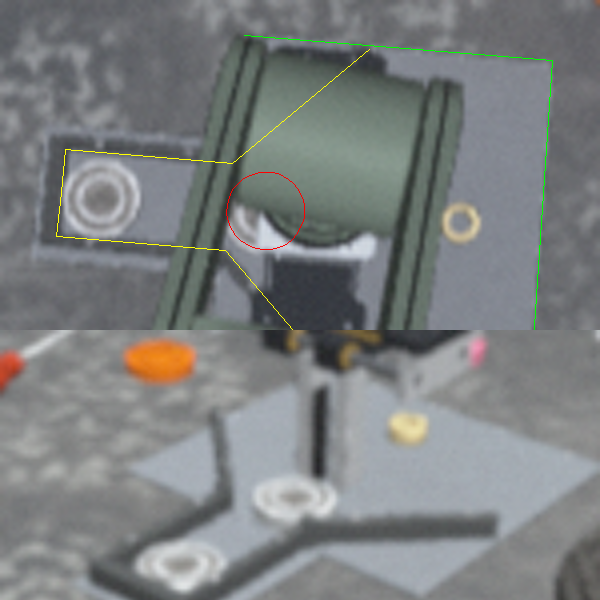

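The scene crop shows the second bearing centred at the gate mouth (295,497), the first home in the lane (180,565) and the bush untouched. Next is the straight push, slowing at the end.

>>> jog_arm(moves=[{"dx": 1.0,"dy": 0.06,"dz": 0,"ax": 0,"ay": 0,"az": 0,"gripper": 0.66},{"dx": 2.0,"dy": 0.06,"dz": 0,"ax": 0,"ay": 0,"az": 0,"gripper": 0.66},{"dx": 3.0,"dy": 0.06,"dz": 0,"ax": 0,"ay": 0,"az": 0,"gripper": 0.66},{"dx": 4.0,"dy": 0.06,"dz": 0,"ax": 0,"ay": 0,"az": 0,"gripper": 0.66},{"dx": 4.8,"dy": 0.06,"dz": 0,"ax": 0,"ay": 0,"az": 0,"gripper": 0.66},{"dx": 5.4,"dy": 0.06,"dz": 0,"ax": 0,"ay": 0,"az": 0,"gripper": 0.66},{"dx": 5.7,"dy": 0.06,"dz": 0,"ax": 0,"ay": 0,"az": 0,"gripper": 0.66},{"dx": 5.7,"dy": 0.06,"dz": 0,"ax": 0,"ay": 0,"az": 0,"gripper": 0.66}])

```text
time_s: 13.7
position: [575.7, 15.3, 25.5]
ee_rot: [0.739, 0.674, 0.0, -0.0]
wrist_force: [0.7, -0.3, 0.8]
width: 0.172
grasp_force: 0.2
```

>>> jog_arm(moves=[{"dx": 0.15,"dy": 0,"dz": 0,"ax": 0,"ay": 0,"az": 0,"gripper": 0.66},{"dx": 0.3,"dy": 0,"dz": 0,"ax": 0,"ay": 0,"az": 0,"gripper": 0.66},{"dx": 0.3,"dy": 0,"dz": 0,"ax": 0,"ay": 0,"az": 0,"gripper": 0.66}])

```text
time_s: 14.08
position: [576.0, 16.3, 25.5]
ee_rot: [0.739, 0.674, -0.001, 0.001]
wrist_force: [-0.2, -5.6, 0.1]
width: 0.167
grasp_force: 2.9
```

The −5.6 N along the lane and the stalled motion mean the row is against the stop. I back off and clear away.

>>> jog_arm(moves=[{"dx": -0.7,"dy": 0,"dz": 0,"ax": 0,"ay": 0,"az": 0,"gripper": 0.66},{"dx": -1.6,"dy": 0,"dz": 0,"ax": 0,"ay": 0,"az": 0,"gripper": 0.66},{"dx": -1.6,"dy": 0,"dz": -5,"ax": 0,"ay": 0,"az": 0,"gripper": 0.66},{"dx": -1.6,"dy": 0,"dz": -11,"ax": 0,"ay": 0,"az": 0,"gripper": 0.66},{"dx": -7,"dy": 0,"dz": -15,"ax": 0,"ay": 0,"az": 0,"gripper": 0.66},{"dx": -13,"dy": 0,"dz": -15,"ax": 0,"ay": 0,"az": 0,"gripper": 0.66},{"dx": -19,"dy": 0,"dz": -15,"ax": 0,"ay": 0,"az": 0,"gripper": 0.66},{"dx": -25,"dy": 0,"dz": -15,"ax": 0,"ay": 0,"az": 0,"gripper": 0.66},{"dx": -30,"dy": 0,"dz": -15,"ax": 0,"ay": 0,"az": 0,"gripper": 0.66},{"dx": -30,"dy": 0,"dz": -15,"ax": 0,"ay": 0,"az": 0,"gripper": 0.66}])

```text
time_s: 15.32
position: [547.4, -284.4, 175.2]
ee_rot: [0.741, 0.672, 0.0, 0.0]
wrist_force: [0.6, 1.1, 0.1]
width: 0.17
grasp_force: 0.0
```

```bash
python3 - <<'E'
from plan import *
im=discs();discs("scene");print(sense()["wrist_force"],sense()["position"])
cv2.imwrite("pics/c8.png",overlay(im,O,TH,things=[(T(O,TH,86,0,0),26,16),(T(O,TH,34,0,0),26,16)]))
E
```

```text
disc 0.79 [298.9 196.5] [34.4  2.9] size [20. 17.]
disc 0.78 [279.9 194.8] [85.1  2.8] size [18. 20.]
disc 0.58 [308.4 221.2] [39.7  0.9] size [19. 14.]
disc 0.52 [294.9 228.4] [86.1 -2.3] size [23.  9.]
[-0.01917203 -0.41084895 -0.22943309] [ 548.33527088 -279.29701775  175.13577296]
```

View pics/c8.png

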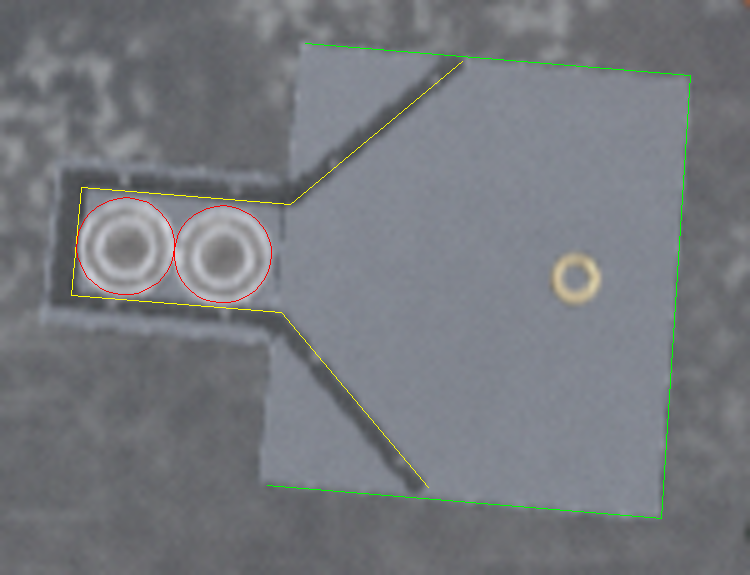

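Both bearings lie in the lane in a row at crop (125,246) and (222,254), against the stop, with the bush still at (576,279). I hand the job in.

```bash
python3 -c "from workcell import *;print(job_done())"
```

```text
the job is handed in; nothing more can be done
None
```

Both bearings are fully inside the lane in one row against the end stop, the bush has not moved, and the job was handed in at about 15.5 s.

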